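# Step a marked enclosure under the pointer

## Robot

A 7-joint arm with a two-finger parallel gripper is mounted at the origin on the work surface. World frame = base frame: x ahead of the robot, y to its left, z up, the work surface at z = 0. Lengths are in m, angles in rad, forces in N, time in s.
With the tool pointing down it reaches from about 0.425 to 0.925 m from the base axis. Payload 6.8 kg.
Tool frame: the origin (TCP) lies at the very end of the fingers, on their centre line; the grasp point (between the pads) lies 19 mm behind it (r.tcp_to_grasp is the distance from the TCP to the grasp point, in m); z points along the fingers, y is the line along which they close (so a half turn about z gives the same grasp; the last joint's range is limited). The gripper opens to 85 mm and grips with 20 to 120 N. Pads are 22 mm wide; open, the fingers measure 114 mm over their backs; the gripper's body (76 mm by 85 mm) begins 54 mm behind the grasp point. The pads swing forward as they close: fully open they stand 13 mm farther back than shut.
Start: joints at [1.049, 0.477, 0.022, 1.555, -0.011, 1.109, -0.083], TCP at [0.271, -0.618, 0.231] pointing down, gripper open.
Joint ranges: [-2.96, 2.96], [-0.34, 2.1], [-1.41, 1.46], [0.24, 2.44], [-1.37, 4.51], [0.17, 1.92], [-2.96, 2.96]. Speed limits (rad/s): [2.39, 2.39, 3.14, 3.14, 3.14, 3.14, 3.14].

## Interface

Orientations are given as a rotation vector (axis times angle).
In Python, from bench import r gives the robot as it stands.
- The arm moves only by the tool step_arm, never from a script. Its argument "moves" is a list of rows, each a list of 7 numbers: the shift along the tool's x, y, z in mm, then the turn, a rotation vector about the tool's x, y, z in rad, then the finger opening in mm, from 0 to 85.4. A call has 1 to 8 rows; each row is the pose to reach, as a shift and turn from the pose commanded when the call began, along the tool's axes at that moment; what a row does not reach only later rows make up. A row lasts 1/10 s, in which the tool goes at most 50 mm and 8.59 degrees, less where a joint would pass 70% of its speed; a pose out of reach is approached as far as the arm can. A call with a gripper value outside its range is refused whole. The fingers move at their own pace and stop on an object; "grip_force" is the grip in N (left out, the last holds). Time passes only in rows, so rows that repeat a pose let the fingers close. It gives the time, the measured TCP pose, the force, the opening and the grip force at its end, in the units of the state.
- r.get_obs(): the state, without advancing time (a new reading comes with each control period).
- r.grab_frame(name): name is "scene" or "top" or "wrist"; returns a dict with "image" (420x560x3 uint8, red, green, blue), "depth" (420x560 float32, m along the optical axis (not along the pixel's ray), 0 where there is no reading), "mtx" (3x3 intrinsics, pixels), "rvec" (rotation vector, rad) and "tvec" (3), from world to camera coordinates, as OpenCV has them. Camera axes: x right, y down, z forward; pixel columns grow to the right and rows downward; lengths in m; the calibration is good to about 2 mm. A picture is of the moment at which its call begins.
- r.hand_in(): hands the job in; it is judged then, once.
The state is a dict: "clock": time; "joints": joint angles; "qvel": joint speeds; "tau": joint torques, N m; "tcp_pos": TCP position; "orientation": TCP orientation; "contact_force": force on the tool from outside, world axes, zero at the start; "moment": the same for the moment, N m; "grip_width": finger opening in m; "gripper_force": force on a finger pad.
Only numpy, scipy, OpenCV 4.12 (cv2) and the standard library are available. Lean on these libraries where they do the work, as an engineer would, in place of code of your own. Each camera call takes 0.05 s, during which the arm holds its last target. There are 200 camera calls.

## Task

Tip the standing white enclosure over onto its back on the sliding tray, so that its three coloured dots face up. Then slide the tray by its handle so that the fixed pointer stands over the middle of the red dot, then the yellow, then the blue, resting still for a good second at each, and let go with the tray left at blue. Do not bump the pointer stand or its light bar, and leave the other things on the desk where they are.

Things in the scene. Friction and masses are not known exactly. Their poses are not given: they have to be found in the camera images.
- enclosure: Loose white plastic enclosure, 40 deep (x) x 80 wide (y) x 120 mm tall (z), 0.3-0.65 kg. Origin: centre of its underside, z up its height. Front face (dots, facing the robot at the start) at x = -20 mm, back at +20 mm. It stands in the tray's well, its back up to 5 mm from the step. On its back, its x axis points straight down.
- mark_red (a point): Centre of the red dot (14 mm across) on the enclosure's front face, at (-20, +20, 94) mm in the enclosure's frame.
- mark_yellow (a point): Centre of the yellow dot (14 mm) on the enclosure's front face, at (-20, -22, 60) mm in the enclosure's frame.
- mark_blue (a point): Centre of the blue dot (14 mm) on the enclosure's front face, at (-20, +18, 27) mm in the enclosure's frame.
- pointer_tip (a point): Tip of the fixed orange pointer, 100 mm above the desk, 17 mm above the face of the lying enclosure. Axes as the stage's (pointer stand and slides share one yaw): x away from the robot along the long slide, y left across it. The rod rises from the tip towards +x to a column 170 mm behind.
- pointer_stand: Fixed column, pointer and light bar. Origin on the desk under the pointer tip, stage axes. Light bar: along y (370 mm long), x -100 to -60 mm, underside 208, top 236 mm above the desk; legs at x -80, y +-170 mm. It overhangs the handle of a forward tray: a gripper held upright there or behind the enclosure hits it; tilt it 25-45 degrees, wrist back towards -x.
- tray_step (a point): Mid-width of the tray, top edge of the 8 mm step between the sunken well (-x side, 60 mm long, floor 35 mm above the desk) and the raised blue bed (+x side, 128 mm long, 43 mm above the desk). Side rails 102 mm apart, 10 mm above the bed. The step blocks the enclosure's foot: pushed at its top towards +x it tips flat onto the bed, foot 8 mm over the well. Stage axes.
- handle_grip (a point): Grip point on the tray's handle: black bar 22 mm thick (y) x 26 mm wide, orange tip, at the tray's near end, leaning 30 degrees from vertical towards -x (the robot). Bar's top end 26 mm farther up the bar, foot block about 44 mm farther down. Pinch the 22 mm thickness (fingers closing along stage y). Axes are the stage's, not the bar's.
- cross_slide (a joint): Long slide of the stage: 0 (nearest the robot, at the start) to 0.16 m, grows as the tray goes to the stage's +x. Plain sliding friction, about 3 N; stays where it is left.
- tray (a joint): Cross slide of the tray: -0.06 to 0.06 m, grows towards the stage's +y. Friction about 3 N; stays where it is left.
- canister: Bystander: screw-top aluminium canister, 76 mm across, 110 mm tall, origin under its centre.
- jar: Bystander: speckled stoneware jar, 104 mm across, 120 mm tall, origin under its centre.
- mug: Bystander: blue mug, 80 mm across, 95 mm tall, origin under its centre.
- tape_roll: Bystander: yellow tape roll lying flat, 100 mm across, 25 mm high, origin under its centre.
- fluid_bottle: Bystander: white bottle, 60 mm across, 170 mm tall, origin under its centre.

How it is judged:
On the way, in this order (a step that is already met when the one before it is completed fails the run):
1. the enclosure lies on its back on the tray's bed (angle between enclosure's own x axis and vertical above 3.05 rad and z of enclosure in the frame of tray_step between 0.014 and 0.027 m and linear speed of enclosure below 0.03 m/s), for 0.2 s.
2. the red dot rests under the pointer (horizontal distance between mark_red and pointer_tip below 0.006 m and angle between enclosure's own x axis and vertical above 3.05 rad and z of enclosure in the frame of tray_step between 0.014 and 0.027 m and velocity of joint cross_slide between -0.006 and 0.006 m/s and velocity of joint tray between -0.006 and 0.006 m/s), for 0.6 s.
3. the yellow dot rests under the pointer (horizontal distance between mark_yellow and pointer_tip below 0.006 m and angle between enclosure's own x axis and vertical above 3.05 rad and z of enclosure in the frame of tray_step between 0.014 and 0.027 m and velocity of joint cross_slide between -0.006 and 0.006 m/s and velocity of joint tray between -0.006 and 0.006 m/s), for 0.6 s.
4. the blue dot rests under the pointer (horizontal distance between mark_blue and pointer_tip below 0.006 m and angle between enclosure's own x axis and vertical above 3.05 rad and z of enclosure in the frame of tray_step between 0.014 and 0.027 m and velocity of joint cross_slide between -0.006 and 0.006 m/s and velocity of joint tray between -0.006 and 0.006 m/s), for 0.6 s.
At the end, for the whole second after the job is handed in: The enclosure lies on its back on the tray's bed, dots up (within about 5 degrees), the tray is still with the blue dot's centre within 6 mm (seen from above) of the pointer tip. Before that the red and then the yellow dot each rested within 6 mm of the tip for 0.6 s (all of step 4); the robot touches nothing.
It fails at once if the pointer stand or its light bar is bumped (over 3 N) (contact force between pointer_stand and anything else above 3 N).
It fails at once if a bystander (canister, jar, mug, tape roll or bottle) is moved more than 20 mm (distance of any of canister, jar, mug, tape_roll, fluid_bottle from where it was at the start of the episode above 0.02 m).
It also fails if it takes over 58 s, if anything falls off the work surface, if the arm or the gripper's body presses on something with over 40 N, if the wrist force passes 120 N, or if a joint passes its speed limit or range.

## Working session

There is one attempt and no reset: what is moved stays moved. The work goes in short steps, Python scripts to look and compute and a tool call to move; the robot and the scene stay as the last step left them, time stands still between calls to the robot, and variables do not carry over. Pictures are saved under pics/ and viewed, at most 10 in all, crops included, and the job is handed in when it is done.

Besides the shell and the picture viewer there is one more tool, called after "Call:" as name(argument=value, ...), one argument or row to a line, values as JSON. step_arm: Moves the arm, as the interface text tells. Its arguments: {"type":"object","properties":{"moves":{"type":"array","items":{"type":"array","items":{"type":"number"}}},"grip_force":{"type":"number"}},"required":["moves"]}

```bash
mkdir -p pics; ls
cat > h.py <<'E'
import numpy as np, cv2
from scipy.spatial.transform import Rotation as R
from bench import r
def cloud(f):
    d=f["depth"].astype(float);K=np.array(f["mtx"]);v,u=np.mgrid[:d.shape[0],:d.shape[1]]
    c=np.stack([(u-K[0,2])/K[0,0]*d,(v-K[1,2])/K[1,1]*d,d],-1)
    M=R.from_rotvec(np.ravel(f["rvec"])).as_matrix()
    w=(c-np.ravel(f["tvec"]))@M; w[d==0]=np.nan
    return w
def save(f,n): cv2.imwrite("pics/"+n,cv2.cvtColor(f["image"],cv2.COLOR_RGB2BGR))
E
python3 - <<'E'
from h import *
for n in("scene","top"):
    f=r.grab_frame(n);save(f,n+"0.png");np.savez(n+"0.npz",**f)
    M=R.from_rotvec(np.ravel(f["rvec"])).as_matrix();print(n,-M.T@np.ravel(f["tvec"]),M[2])
o=r.get_obs();print(o["clock"],o["tcp_pos"],o["orientation"],o["grip_width"])
E
```

```text
pics
scene [ 1.29842342 -0.03481357  1.22442539] [-0.53347859  0.01895255 -0.84560121]
top [ 0.44695512 -0.001826    1.28932966] [ 0.10642999  0.01705431 -0.99417393]
0.1 [ 0.27117054 -0.61756114  0.23042479] [-3.07304687e+00 -6.45002408e-01  7.17856809e-04] 0.08552572236152527
```

View pics/scene0.png

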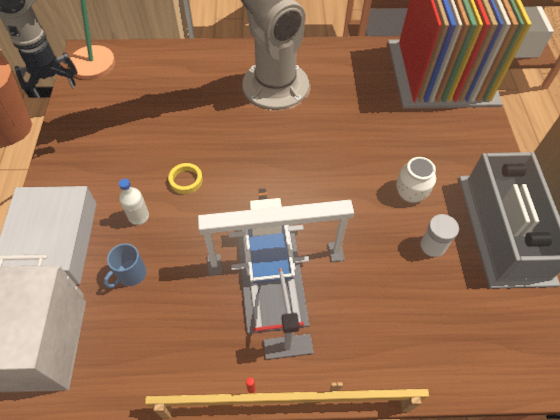

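View pics/top0.png

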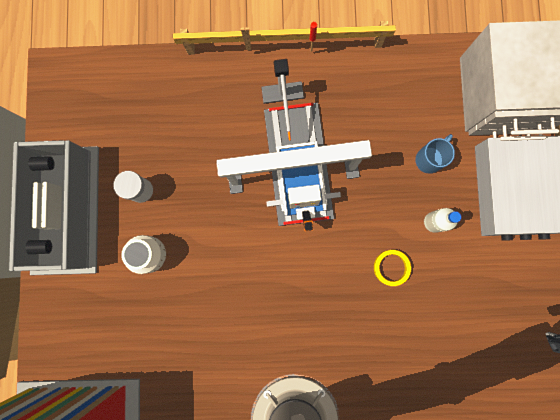

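```bash
python3 - <<'E'
from h import *
for n in("top","scene"):
    f=dict(np.load(n+"0.npz"));w=cloud(f);im=f["image"].astype(int)
    X,Y,Z=np.moveaxis(w,-1,0)
    ok=(X>.3)&(X<1.0)&(abs(Y)<.35)
    def rect(m,l):
        p=w[m]; 
        if len(p)<5: print(n,l,len(p));return
        q=cv2.minAreaRect((p[:,:2]*1000).astype(np.float32));print(n,l,len(p),np.round(q[0],1),np.round(q[1],1),round(q[2],1),"z",np.round(np.percentile(p[:,2],[5,50,95]),4),"mean",np.round(p[:,:2].mean(0)*1000,1))
    rect(ok&(Z>.228)&(Z<.245)&(X<.75)&(abs(Y)<.25)&(im.min(2)>150),"bar")
    rect(ok&(Z>.148)&(Z<.162)&(X<.75)&(abs(Y)<.12),"enc top")
    h=cv2.cvtColor(f["image"],cv2.COLOR_RGB2HSV);hh,s,v=np.moveaxis(h.astype(int),-1,0)
    rect(ok&(abs(hh-112)<10)&(s>120)&(Z<.06)&(Z>.035)&(X<.75)&(abs(Y)<.12),"bed")
    m=(hh>8)&(hh<20)&(s>170)&(v>150)&ok&(abs(Y)<.2)&(Z>.06)
    rect(m,"orange"); print(np.round(w[m][:40],3).tolist() if m.sum()<60 else "")
    save({"image":cv2.resize(f["image"][40:240,200:400] if n=="top" else f["image"][180:360,190:370],(600,600),interpolation=cv2.INTER_CUBIC)},n+"0c.png")
E
cd pics; python3 -c "
import cv2,numpy as np
a=np.hstack([cv2.resize(cv2.imread(n+'0c.png'),(400,400)) for n in('top','scene')]);cv2.imwrite('c0.png',a)"
```

```text
top bar 2497 [681.7 -15.7] [ 41.3 368.9] 5.7 z [0.233  0.2362 0.2395] mean [680.9 -16.1]
top enc top 493 [604.2 -40.8] [40.6 79.6] 5.2 z [0.1515 0.1551 0.1584] mean [603.9 -40.7]
top bed 741 [661.4 -37.2] [187.7  98.7] 6.3 z [0.0371 0.0429 0.047 ] mean [662.3 -35.1]
top orange 29 [647.1 -33.3] [263.7  22.7] 8.0 z [0.1047 0.1119 0.121 ] mean [647.5 -27.9]
[[0.776, -0.005, 0.122], [0.776, -0.007, 0.124], [0.775, -0.005, 0.118], [0.775, -0.007, 0.118], [0.772, -0.005, 0.119], [0.772, -0.007, 0.119], [0.771, -0.004, 0.111], [0.769, -0.007, 0.118], [0.768, -0.007, 0.112], [0.765, -0.007, 0.111], [0.764, -0.007, 0.106], [0.763, -0.01, 0.108], [0.759, -0.007, 0.113], [0.762, -0.01, 0.104], [0.54, -0.058, 0.111], [0.538, -0.04, 0.113], [0.538, -0.043, 0.111], [0.538, -0.045, 0.109], [0.538, -0.048, 0.112], [0.538, -0.05, 0.113], [0.538, -0.053, 0.111], [0.538, -0.055, 0.116], [0.537, -0.058, 0.116], [0.536, -0.04, 0.113], [0.536, -0.042, 0.112], [0.533, -0.061, 0.111], [0.528, -0.04, 0.107], [0.52, -0.04, 0.105], [0.515, -0.042, 0.102]]
scene bar 2310 [680.1 -15.5] [ 44.  369.3] 5.8 z [0.2342 0.2377 0.2409] mean [682.3 -17.2]
scene enc top 270 [597.2 -40.7] [31.2 80.7] 2.8 z [0.1538 0.157  0.1601] mean [597.5 -40.9]
scene bed 0
scene orange 0
[]
```

View pics/c0.png

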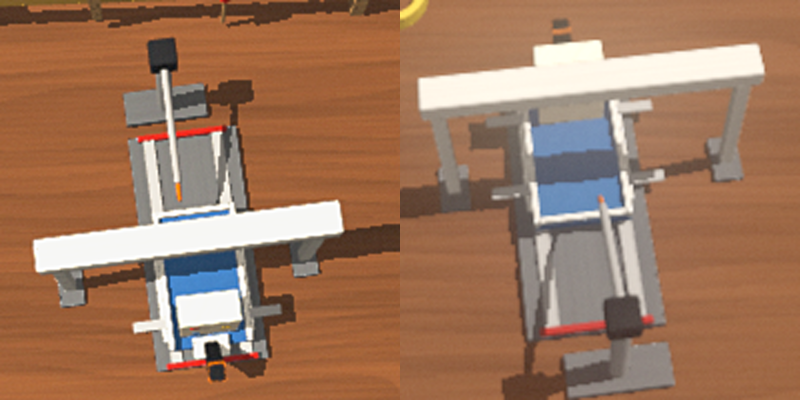

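```bash
cat >> h.py <<'E'
YAW=np.radians(5.7); S=R.from_euler('z',YAW)
TIP=np.array([.761,-.0077,.100])
def ori(t):  # tool tilted t deg, wrist back; tool y = -stage y
    t=np.radians(t); z=[np.sin(t),0,-np.cos(t)]; y=[0,-1,0]
    return S*R.from_matrix(np.column_stack([np.cross(y,z),y,z]))
def plan(p,o):
    s=r.get_obs(); T=R.from_rotvec(s["orientation"])
    d=T.inv().apply(np.array(p)-s["tcp_pos"])*1000; q=(T.inv()*o).as_rotvec()
    print("shift",np.round(d,1),"turn",np.round(q,3),"rows",np.linalg.norm(d)/50,np.linalg.norm(q)/.15)
E
python3 - <<'E'
from h import *
plan([.551,-.046,.237],ori(40))
f=dict(np.load("top0.npz"));w=cloud(f)
X,Y,Z=np.moveaxis(w,-1,0); im=f["image"]
m=(X>.49)&(X<.60)&(Y>-.085)&(Y<-.01)&(Z>.06)&(Z<.13)
q=S.inv().apply(w[m]-TIP)*1000
for a,c,uv in zip(q,im[m],np.argwhere(m)): print(uv,np.round(a).astype(int),c)
E
```

```text
shift [ 486.  -410.8   -6. ] turn [-0.111  0.693  0.301] rows 12.728391850924423 5.088755078319889
[201 318] [-179  -52   29] [128 117  97]
[201 319] [-179  -55   28] [125 110  96]
[202 310] [-179  -31   28] [122 110  94]
[202 311] [-179  -34   29] [128 116  94]
[202 312] [-179  -37   26] [122 111  96]
[202 313] [-179  -39   21] [129 114  95]
[202 314] [-179  -42   20] [127 113  94]
[202 315] [-179  -45   15] [122 112  95]
[202 316] [-179  -48   14] [126 114  98]
[202 317] [-179  -51   11] [129 116  98]
[202 318] [-179  -53    9] [132 118  96]
[202 319] [-179  -56    3] [89 91 97]
[203 302] [-179  -10   28] [125 110  95]
[203 303] [-179  -13   27] [124 110  95]
[203 304] [-179  -16   25] [123 111  91]
[203 305] [-178  -19   16] [127 112  91]
[203 306] [-179  -21   16] [129 117  97]
[203 307] [-179  -24   15] [127 115  96]
[203 308] [-179  -27   13] [131 121 102]
[203 309] [-179  -29   12] [133 121 102]
[203 310] [-179  -32    9] [141 125  99]
[203 311] [-180  -35    8] [185 153  69]
[203 312] [-179  -38   -1] [141 116  59]
[203 314] [-179  -43   -4] [162 130  48]
[203 315] [-180  -46
[... 7740 characters left out ...]
[-244  -21    5] [44 46 50]
[228 310] [-245  -23    7] [36 43 46]
[228 311] [-245  -26   12] [45 41 46]
[228 312] [-245  -29    7] [104  62  36]
[229 305] [-246  -10    7] [103  64  50]
[229 306] [-246  -13    7] [45 46 50]
[229 307] [-246  -15    3] [49 48 49]
[229 308] [-247  -18    6] [56 45 46]
[229 309] [-247  -20    6] [51 50 53]
[229 310] [-247  -23    4] [47 48 54]
[229 311] [-248  -26    3] [63 44 44]
[229 312] [-248  -28    4] [108  62  34]
[230 305] [-248  -10    2] [189  97  36]
[230 306] [-249  -12    5] [118  71  36]
[230 307] [-249  -15    5] [114  68  35]
[230 308] [-249  -17    7] [142  84  43]
[230 309] [-249  -20    2] [111  72  46]
[230 310] [-250  -23    1] [114  70  47]
```

Call:
step_arm(
  moves=[
    [486, -411, -6, -0.111, 0.693, 0.301, 0],
    [486, -411, -6, -0.111, 0.693, 0.301, 0],
    [486, -411, -6, -0.111, 0.693, 0.301, 0],
    [486, -411, -6, -0.111, 0.693, 0.301, 0],
    [486, -411, -6, -0.111, 0.693, 0.301, 0],
    [486, -411, -6, -0.111, 0.693, 0.301, 0],
    [486, -411, -6, -0.111, 0.693, 0.301, 0],
    [486, -411, -6, -0.111, 0.693, 0.301, 0],
  ],
)

```text
clock: 0.9
tcp_pos: [0.4441, -0.2636, 0.2346]
orientation: [-2.918, -0.143, -1.062]
contact_force: [1.4, 0.1, 1.5]
grip_width: -0.0002
gripper_force: 0.0
```

```bash
python3 -c "
from h import *
plan([.551,-.046,.237],ori(40));plan([.551,-.046,.137],ori(40))"
```

```text
shift [  99.3 -206.2   80. ] turn [ 0.002 -0.    -0.001] rows 4.849524065697668 0.014234961682341927
shift [  35.  -206.3  156.6] turn [ 0.002 -0.    -0.001] rows 5.227291305357074 0.014234961682341927
```

Call:
step_arm(
  moves=[
    [99, -206, 80, 0, 0, 0, 0],
    [99, -206, 80, 0, 0, 0, 0],
    [99, -206, 80, 0, 0, 0, 0],
    [99, -206, 80, 0, 0, 0, 0],
    [99, -206, 80, 0, 0, 0, 0],
    [99, -206, 80, 0, 0, 0, 0],
    [67, -206, 118, 0, 0, 0, 0],
    [35, -206, 157, 0, 0, 0, 0],
  ],
)

```text
clock: 1.7
tcp_pos: [0.5346, -0.0874, 0.2235]
orientation: [-2.917, -0.149, -1.032]
contact_force: [0.3, -0.2, -1.0]
grip_width: -0.0001
gripper_force: 0.0
```

```bash
python3 -c "
from h import *
plan([.551,-.046,.137],ori(40))
print(r.get_obs()['joints'])
f=r.grab_frame('top');save({'image':cv2.resize(f['image'][100:260,200:400],(750,600))},'t1.png')"
```

```text
shift [-38.7 -38.6  80.5] turn [-0.011  0.017 -0.001] rows 1.9457746337246262 0.13736544949588272
[ 0.06662877  0.04451153  0.08233732  2.36253195 -1.17803491  0.18328863
 -0.20746997]
```

View pics/t1.png

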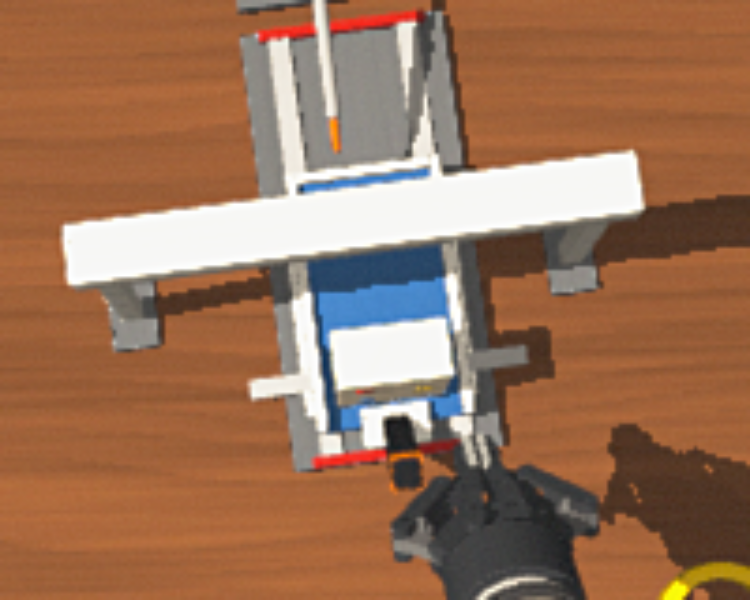

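```bash
python3 -c "
from h import *
plan([.545,-.047,.21],ori(27));plan([.549,-.046,.139],ori(27))"
```

```text
shift [  3.4 -35.3  18.3] turn [-0.015 -0.207  0.005] rows 0.797690718022721 1.3840552090419909
shift [-38.  -35.1  76.2] turn [-0.015 -0.207  0.005] rows 1.841434599050996 1.3840552090419909
```

Call:
step_arm(
  moves=[
    [3, -18, 18, -0.01, -0.15, 0, 0],
    [3, -35, 18, -0.015, -0.207, 0.005, 0],
    [3, -35, 18, -0.015, -0.207, 0.005, 0],
    [3, -35, 18, -0.015, -0.207, 0.005, 0],
  ],
)

```text
clock: 2.15
tcp_pos: [0.5418, -0.0498, 0.2118]
orientation: [-2.985, -0.157, -0.774]
contact_force: [0.5, 0.6, -0.8]
grip_width: 0.0002
gripper_force: 0.0
```

```bash
python3 -c "
from h import *
plan([.545,-.047,.21],ori(27));plan([.549,-.046,.139],ori(27))
print(r.get_obs()['joints'])"
```

```text
shift [ 2.1 -2.4  3.4] turn [-0.03  -0.037 -0.001] rows 0.09254745612186731 0.3176199351268829
shift [-28.9  -1.1  67.3] turn [-0.03  -0.037 -0.001] rows 1.4659747098142666 0.3176199351268829
[-0.15273869  0.08185259  0.19736151  2.26414439 -0.37133878  0.31612884
 -1.10015077]
```

Call:
step_arm(
  moves=[
    [-14, -1, 34, -0.03, -0.037, 0, 0],
    [-29, -1, 67, -0.03, -0.037, 0, 0],
    [-29, -1, 67, -0.03, -0.037, 0, 0],
  ],
)

```text
clock: 2.45
tcp_pos: [0.5458, -0.0445, 0.1347]
orientation: [-3.028, -0.151, -0.714]
contact_force: [-0.3, 0.6, -0.4]
grip_width: 0.0003
gripper_force: 0.0
```

```bash
python3 -c "
from h import *
plan([.549,-.046,.139],ori(27))
print(r.get_obs()['joints'])
f=r.grab_frame('scene');save({'image':cv2.resize(f['image'][120:320,180:380],(600,600))},'s2.png')
a=S.apply([.03,0,0]);plan(np.array([.549,-.046,.139])+a,ori(27));a=S.apply([.06,0,0]);plan(np.array([.549,-.046,.139])+a,ori(27));"
```

```text
shift [ 4.7  1.8 -2.5] turn [-0.004  0.008 -0.001] rows 0.11218114968799311 0.05883255633961047
[-0.16432072  0.23868012  0.18079462  2.29895084 -0.56509506  0.17202648
 -0.93270545]
shift [28.5  0.1 12.7] turn [-0.001  0.001 -0.002] rows 0.6229096963563912 0.016935135922591674
shift [55.2  0.1 26.2] turn [-0.001  0.001 -0.002] rows 1.222507060486082 0.016935135922591674
```

View pics/s2.png

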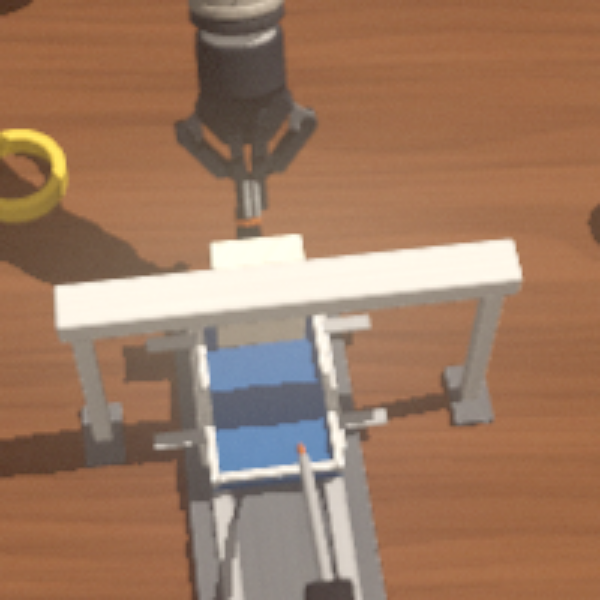

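Call:
step_arm(
  moves=[
    [12, 0, 5, 0, 0, 0, 0],
    [22, 0, 10, 0, 0, 0, 0],
    [27, 0, 12, 0, 0, 0, 0],
    [31, 0, 14, 0, 0, 0, 0],
    [36, 0, 16, 0, 0, 0, 0],
    [40, 0, 18, 0, 0, 0, 0],
    [44, 0, 20, 0, 0, 0, 0],
    [48, 0, 22, 0, 0, 0, 0],
  ],
)

```text
clock: 3.3
tcp_pos: [0.6022, -0.0404, 0.142]
orientation: [-3.026, -0.15, -0.731]
contact_force: [-0.8, 0.5, 0.1]
grip_width: -0.0
gripper_force: 0.2
```

```bash
python3 -c "
from h import *
plan(S.apply([.08,0,0])+[.549,-.046,.139],ori(27))
f=r.grab_frame('scene');w=cloud(f);
q=(S.inv().apply(w.reshape(-1,3)-TIP)*1000).reshape(w.shape)
im=f['image'].astype(int)
m=(q[...,0]>-210)&(q[...,0]<-20)&(abs(q[...,1])<70)&(q[...,2]<85)&(q[...,2]>15)&(im.min(2)>150)
print(m.sum(),np.round(q[m].min(0)),np.round(q[m].max(0)),np.round(q[m].mean(0)))"
```

```text
shift [22.2  0.3 14.7] turn [-0.001 -0.003 -0.001] rows 0.5324955600748028 0.022331308616355378
46 [-169.  -56.   53.] [-147.   19.   83.] [-156.  -17.   65.]
```

Call:
step_arm(
  moves=[
    [3, 0, 2, 0, 0, 0, 0],
    [7, 0, 4, 0, 0, 0, 0],
    [10, 0, 6, 0, 0, 0, 0],
    [14, 0, 8, 0, 0, 0, 0],
    [14, 0, 8, 0, 0, 0, 0],
    [14, 0, 8, 0, 0, 0, 0],
    [14, 0, 8, 0, 0, 0, 0],
    [14, 0, 8, 0, 0, 0, 0],
  ],
)

```text
clock: 4.15
tcp_pos: [0.6178, -0.0389, 0.1412]
orientation: [-3.026, -0.15, -0.731]
contact_force: [0.2, 0.1, 0.1]
grip_width: -0.0002
gripper_force: 0.0
```

```bash
python3 -c "
from h import *
f=r.grab_frame('scene');g=r.grab_frame('top')
cv2.imwrite('pics/s3.png',np.hstack([cv2.resize(f['image'][160:340,190:370],(400,400)),cv2.resize(g['image'][60:240,210:390],(400,400))])[...,::-1])"
```

```text
(no output)
```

View pics/s3.png

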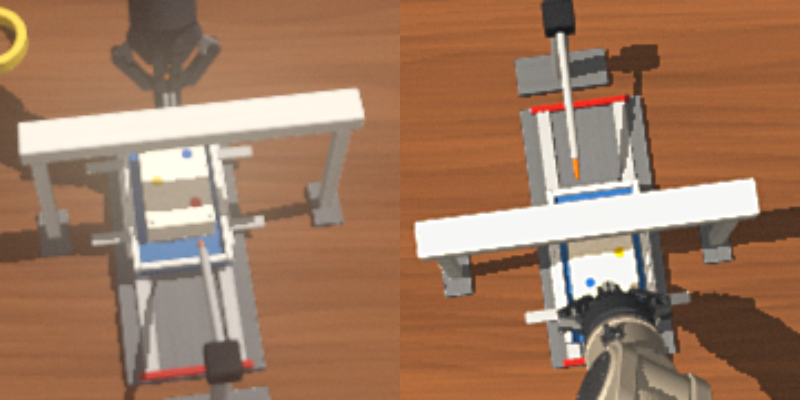

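```bash
cat >> h.py <<'E'
def dots(f):
    h=cv2.cvtColor(f["image"],cv2.COLOR_RGB2HSV).astype(int);H,s,v=np.moveaxis(h,-1,0)
    w=cloud(f);q=(S.inv().apply(w.reshape(-1,3)-TIP)*1000).reshape(w.shape)
    reg=(abs(q[...,2]+17)<6)&(q[...,0]>-220)&(q[...,0]<150)&(abs(q[...,1])<110)
    M=R.from_rotvec(np.ravel(f["rvec"])).as_matrix();K=np.array(f["mtx"]);c=-M.T@np.ravel(f["tvec"])
    out={}
    for n,m in dict(red=((H<8)|(H>172))&(s>130)&(v>60),yellow=(abs(H-27)<6)&(s>110),blue=(abs(H-112)<12)&(s>110)).items():
        k,l,st,ce=cv2.connectedComponentsWithStats((reg&m).astype(np.uint8))
        for i in range(1,k):
            if st[i,4]<8: continue
            d=M.T@np.linalg.inv(K)@[ce[i][0],ce[i][1],1]; p=c+d*(.083-c[2])/d[2]
            print(n,st[i,4],np.round(ce[i],1),"stage rel tip",np.round(S.inv().apply(p-TIP)[:2]*1000,1)); 
    return q
E
python3 -c "
from h import *
for n in('scene','top'): print(n); q=dots(r.grab_frame(n))"
```

```text
scene
top
yellow 13 [308.1 173.3] stage rel tip [-95.  -39.2]
blue 13 [295.4 186.6] stage rel tip [-126.9   -0.2]
```

```bash
sed -i 's/q\[...,2\]+17)<6/q[...,2]+17)<11/; s/st\[i,4\]<8/st[i,4]<6/' h.py; python3 -c "
from h import *
f=r.grab_frame('scene'); q=dots(f)
im=f['image'];H=cv2.cvtColor(im,cv2.COLOR_RGB2HSV)
for v,u in[(229,274),(241,260),(250,277)]:print(q[v,u].round(1),im[v,u],H[v,u])
"
```

```text
yellow 7 [260.3 240.6] stage rel tip [-97.9 -39.1]
[-125.4    0.9  -11.2] [126 151 207] [111 100 207]
[-95.  -40.1 -13.8] [224 193 107] [ 22 133 224]
[-64.2   1.3 -16.3] [166 101  84] [  6 126 166]
```

Call:
step_arm(
  moves=[
    [0, 0, -30, 0, 0, 0, 0],
    [-20, 0, -60, 0, 0, 0, 50],
    [-50, 0, -60, 0, 0, 0, 50],
    [-50, 0, -60, 0, 0, 0, 50],
  ],
)

```text
clock: 4.8
tcp_pos: [0.5421, -0.0462, 0.1701]
orientation: [-3.027, -0.149, -0.725]
contact_force: [-0.2, 0.1, 0.1]
grip_width: 0.0432
gripper_force: 0.0
```

```bash
cat >> h.py <<'E'
def grip(x,y,z,t,back=0): # stage rel tip (mm) grasp point -> world TCP
    o=ori(t); return TIP+S.apply(np.array([x,y,z])/1000)+o.apply([0,0,.019-back/1000]),o
E
python3 -c "
from h import *
print(r.get_obs()['joints'])
for b in(60,0):
  print(grip(-225,-18.8,-14.5,22,b)[0]);plan(*grip(-225,-18.8,-14.5,22,b))
f=r.grab_frame('scene'); q=dots(f);f=r.grab_frame('top'); q=dots(f)
"
```

```text
[-0.3195293   0.16291841  0.35134072  2.2913003  -0.4519451   0.25274803
 -1.04505917]
[ 0.52369678 -0.05027943  0.12351454]
shift [-37.8   2.4  33.1] turn [-0.002 -0.086 -0.002] rows 1.0059209088114185 0.5754443543036613
[ 0.54606204 -0.04804708  0.06788351]
shift [-43.    2.6  92.9] turn [-0.002 -0.086 -0.002] rows 2.047085192810971 0.5754443543036613
yellow 7 [260.3 240.6] stage rel tip [-97.9 -39.1]
yellow 14 [308.2 173.4] stage rel tip [-95.2 -39.5]
blue 13 [295.4 186.6] stage rel tip [-126.9   -0.2]
```

```bash
python3 -c "
from h import *
for b in(60,0): plan(*grip(-225,-18.8,-14.5,14,b))
"
```

```text
shift [-36.8   2.1  33.5] turn [-0.001 -0.23  -0.001] rows 0.9969478976028274 1.535263434552557
shift [-50.5   2.2  91.9] turn [-0.001 -0.23  -0.001] rows 2.098516832614266 1.535263434552557
```

Call:
step_arm(
  moves=[
    [-37, 2, 33, 0, -0.15, 0, 50],
    [-37, 2, 33, 0, -0.23, 0, 50],
    [-42, 2, 53, 0, -0.23, 0, 50],
    [-46, 2, 73, 0, -0.23, 0, 50],
    [-50, 2, 92, 0, -0.23, 0, 50],
    [-50, 2, 92, 0, -0.23, 0, 50],
  ],
)

```text
clock: 5.5
tcp_pos: [0.5445, -0.0479, 0.0651]
orientation: [-3.102, -0.155, -0.377]
contact_force: [0.4, -0.6, 1.2]
grip_width: 0.05
gripper_force: 0.0
```

```bash
python3 -c "
from h import *
o=r.get_obs();print(o['joints'],o['contact_force'])
plan(*grip(-225,-18.8,-14.5,14,0))
f=r.grab_frame('scene');g=r.grab_frame('wrist')
cv2.imwrite('pics/s4.png',np.hstack([cv2.resize(f['image'][100:280,190:370],(400,400)),cv2.resize(g['image'],(400,300))[np.r_[0:300,[299]*100]]])[...,::-1])"
```

```text
[-0.27176476  0.4273038   0.31350293  2.19099545 -0.48208256  0.33484573
 -1.03118832] [ 0.43345063 -0.63009622  1.1839328 ]
shift [-0.5  0.3 -2.2] turn [-0.001  0.003  0.   ] rows 0.04510879084361965 0.019559379744306986
```

View pics/s4.png

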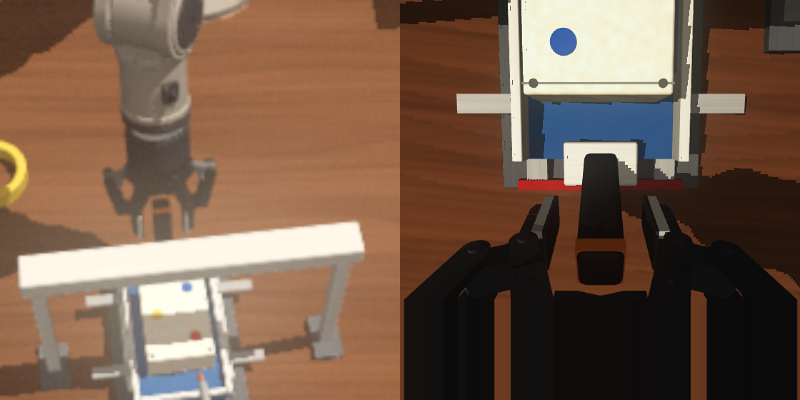

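Call:
step_arm(
  grip_force=40,
  moves=[
    [0, 0, 0, 0, 0, 0, 0],
    [0, 0, 0, 0, 0, 0, 0],
    [0, 0, 0, 0, 0, 0, 0],
    [0, 0, 0, 0, 0, 0, 0],
    [0, 0, 0, 0, 0, 0, 0],
    [0, 0, 0, 0, 0, 0, 0],
  ],
)

```text
clock: 6.2
tcp_pos: [0.5448, -0.0482, 0.0682]
orientation: [-3.101, -0.154, -0.384]
contact_force: [-2.0, -0.3, 6.2]
grip_width: 0.0214
gripper_force: 41.9
```

```bash
python3 -c "
from h import *
o=r.get_obs();print(o['grip_width'],o['contact_force'])
dots(r.grab_frame('wrist'))
T=R.from_rotvec(o['orientation'])
for d in([61,-2.8],[95,39.2],[34,42],[10,0]): print(d,T.inv().apply(S.apply([*d,0])).round(1))"
```

```text
0.021361892236377047 [-1.99061945 -0.33406156  6.22653048]
blue 1088 [228.9  60.1] stage rel tip [-128.5    1.2]
[61, -2.8] [59.2  2.8 14.9]
[95, 39.2] [ 92.1 -39.2  23.2]
[34, 42] [ 33.  -42.    8.3]
[10, 0] [ 9.7 -0.   2.4]
```

Call:
step_arm(
  moves=[
    [5, 0, 1.2, 0, 0, 0, 0],
    [14, 0.7, 3.5, 0, 0, 0, 0],
    [23, 1.1, 5.8, 0, 0, 0, 0],
    [32, 1.5, 8, 0, 0, 0, 0],
    [41, 2, 10.3, 0, 0, 0, 0],
    [50, 2.4, 12.6, 0, 0, 0, 0],
    [56, 2.8, 14.1, 0, 0, 0, 0],
    [59, 2.8, 14.9, 0, 0, 0, 0],
  ],
)

```text
clock: 7.05
tcp_pos: [0.6062, -0.0438, 0.0682]
orientation: [-3.1, -0.155, -0.384]
contact_force: [-3.5, 2.5, 9.7]
grip_width: 0.0211
gripper_force: 42.2
```

```bash
python3 -c "
from h import *
o=r.get_obs();print(o['grip_width'],o['contact_force'],o['joints'])
for n in('wrist','top','scene'): print(n);f=r.grab_frame(n);dots(f);np.savez(n+'1.npz',**f)
a=np.load('scene1.npz')['image'];b=np.load('top1.npz')['image']
cv2.imwrite('pics/s5.png',np.hstack([cv2.resize(a[210:300,220:310],(400,400),interpolation=2),cv2.resize(b[100:190,250:340],(400,400),interpolation=2)])[...,::-1])"
```

```text
0.0211099549018422 [-3.52277871  2.49863498  9.70900623] [-0.28090576  0.49848176  0.33149458  2.0557067  -0.47741291  0.40276616
 -1.05586108]
wrist
blue 1079 [229.3  60.1] stage rel tip [-66.9  -0.6]
top
red 9 [288.9 140.9] stage rel tip [1.3 1.1]
scene
yellow 11 [262. 262.] stage rel tip [-34.6 -41.5]
```

View pics/s5.png

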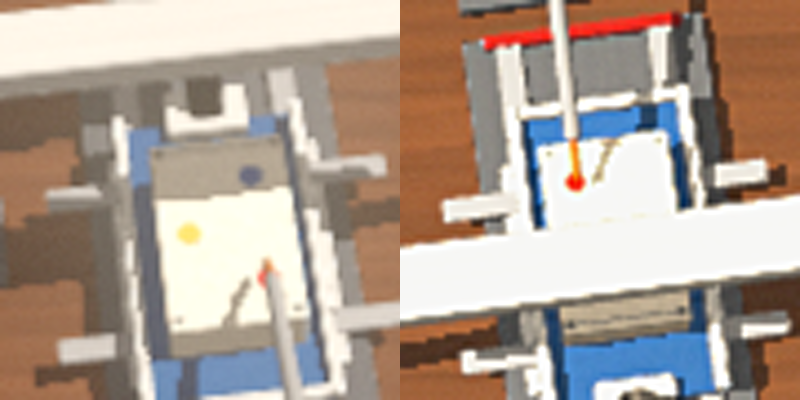

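```bash
python3 -c "
from h import *
for n in('top','scene'):
    f=np.load(n+'1.npz');K=f['mtx']
    pr=lambda p:cv2.projectPoints(np.array([p]),f['rvec'],f['tvec'],K,None)[0].ravel().round(1)
    print(n,'tip',pr(TIP),'+5x',pr(TIP+S.apply([.005,0,0])),'+5y',pr(TIP+S.apply([0,.005,0])),'red at plane',pr(TIP-[0,0,.017]))
    u,v=pr(TIP).astype(int);im=f['image']
    print(im[v-8:v+8,u-5:u+6].tolist() if 0 else '')
    for y in range(v-9,v+8): print(y,' '.join('%3d,%3d,%3d'%tuple(im[y,x]) for x in range(u-4,u+5)))
"
```

```text
top tip [289.3 139.7] +5x [289.1 137.9] +5y [287.5 139.9] red at plane [289.3 141.3]

130  63,132,209 106,148,213 251,240,225 246,240,225 200,189,170  90,103,128  56,127,202  60,129,202  75,135,204
131  67,132,203  77,135,206 148,166,202 229,165,131 186,113, 79 119,136,164 159,185,208 168,183,186 218,223,216
132 213,221,215 226,230,225 255,255,255 255,171, 83 249,141, 58 255,255,240 255,255,255 255,255,255 255,255,251
133 255,255,251 255,255,253 252,255,255 250,191, 86 244,125, 26 240,236,193 251,255,255 250,250,250 250,250,248
134 250,250,247 249,250,251 248,255,255 248,217,113 245,135, 30 239,232,184 249,254,255 248,249,248 248,249,248
135 248,248,245 247,248,249 247,254,255 248,230,127 246,141, 32 238,228,179 249,255,255 248,249,249 249,249,249
136 247,247,246 247,248,249 247,253,255 248,245,174 247,145, 24 232,190,132 249,255,255 248,249,249 250,250,252
137 247,247,245 247,248,248 248,254,255 247,246,183 248,146, 25 227,181,129 250,255,255 249,251,252 252,253,254
138 247,248,246 247,251,252 248,255,255 244,239,186 249,151, 23 222,157,109 250,255,255 250,255,255 255,255,255
139 24
[... 2181 characters left out ...]
,160 255,246,222 255,255,241
271 255,255,240 255,255,240 255,245,223 255,175,153 225,116, 97 192,158,138 227,192,174 248,208,187 255,242,220
272 226,217,194 246,238,216 255,241,219 251,127,111 222,129,114 183,173,159 212,199,189 235,213,198 255,240,219
273 181,167,146 229,220,199 255,245,222 251,163,143 212,131,116 179,171,159 208,199,189 225,216,203 250,241,223
274 180,166,146 229,217,196 255,254,233 255,228,206 233,166,148 170,161,149 204,195,184 219,211,200 245,236,219
275 217,206,184 255,248,226 255,255,236 255,255,233 245,225,203 162,153,142 199,191,181 217,208,197 233,224,208
276 229,219,197 255,255,238 255,255,236 255,255,236 250,240,219 171,162,149 195,186,175 214,205,195 224,215,201
```

Call:
step_arm(
  moves=[
    [-2, 0.8, -0.5, 0, 0, 0, 0],
    [-2, 0.8, -0.5, 0, 0, 0, 0],
    [-2, 0.8, -0.5, 0, 0, 0, 0],
    [-2, 0.8, -0.5, 0, 0, 0, 0],
    [-2, 0.8, -0.5, 0, 0, 0, 0],
    [-2, 0.8, -0.5, 0, 0, 0, 0],
    [-2, 0.8, -0.5, 0, 0, 0, 0],
    [-2, 0.8, -0.5, 0, 0, 0, 0],
  ],
)

```text
clock: 8.0
tcp_pos: [0.6044, -0.0454, 0.0682]
orientation: [-3.1, -0.154, -0.386]
contact_force: [1.2, 2.6, 7.0]
grip_width: 0.0216
gripper_force: 41.8
```

```bash
python3 -c "
from h import *
o=r.get_obs();print(o['grip_width'],o['contact_force'],o['tcp_pos'],abs(o['qvel']).max())
for n in('wrist','top'): print(n);f=r.grab_frame(n);dots(f)
im=f['image']
for y in range(136,147): print(y,' '.join('%3d,%3d,%3d'%tuple(im[y,x]) for x in range(286,294)))
"
```

```text
0.021560450483318592 [1.21133774 2.60238471 7.01109822] [ 0.60443856 -0.04542195  0.06823022] 0.0018872349873316392
wrist
blue 1082 [229.1  60.2] stage rel tip [-68.9  -1.9]
top
red 12 [289.7 141.5] stage rel tip [-0.7 -0.8]
136 248,248,248 247,253,255 248,244,173 247,144, 27 233,197,137 249,255,255 248,249,250 249,250,251
137 247,248,248 248,252,255 247,242,179 248,147, 29 228,182,125 249,255,255 249,251,251 251,253,253
138 247,248,247 248,253,255 245,240,189 248,146, 16 221,157,109 250,255,255 250,255,255 255,255,255
139 247,249,248 247,255,255 247,255,244 248,164, 57 225,132, 76 250,255,253 252,255,255 222,213,172
140 247,250,250 247,255,255 248,164,128 246, 73,  0 239, 54, 15 249,123, 98 251,227,184 207,164,134
141 247,252,252 247,255,242 247,101, 76 248, 34, 10 248, 33, 13 248, 74, 58 250,212,171 236,227,191
142 247,252,251 247,247,207 247, 80, 57 247, 26,  6 247, 20,  0 247, 54, 34 248,205,160 249,255,255
143 247,250,250 247,255,255 247,210,161 247,103, 74 247, 71, 48 247,159,121 247,255,239 248,253,254
144 247,248,247 247,252,253 247,255,255 247,255,245 247,248,212 247,255,255 247,254,253 247,249,248
145 247,247,245 247,248,247 247,250,250 247,252,252 247,252,253 247,251,251 247,249,247 247,248,245
146 247,247,245 247,247,245 247,248,246 247,248,247 247,248,247 247,248,246 247,247,245 247,247,245
```

Call:
step_arm(
  moves=[
    [0, 0, 0, 0, 0, 0, 0],
    [0, 0, 0, 0, 0, 0, 0],
    [0, 0, 0, 0, 0, 0, 0],
    [0, 0, 0, 0, 0, 0, 0],
    [0, 0, 0, 0, 0, 0, 0],
    [0, 0, 0, 0, 0, 0, 0],
  ],
)

```text
clock: 8.7
tcp_pos: [0.6044, -0.0454, 0.0682]
orientation: [-3.1, -0.154, -0.386]
contact_force: [1.8, 3.2, 7.5]
grip_width: 0.0217
gripper_force: 41.8
```

Call:
step_arm(
  moves=[
    [0, 0, 0, 0, 0, 0, 45],
    [0, 0, 0, 0, 0, 0, 45],
    [0, 0, 0, 0, 0, 0, 45],
    [-7, 0, 1, 0, 0.12, 0, 45],
    [-7, 0, 1, 0, 0.12, 0, 45],
    [-7, 0, 1, 0, 0.12, 0, 45],
  ],
)

```text
clock: 9.3
tcp_pos: [0.5949, -0.0473, 0.0636]
orientation: [-3.067, -0.149, -0.56]
contact_force: [0.1, -0.9, 0.4]
grip_width: 0.0449
gripper_force: 0.0
```

Call:
step_arm(
  moves=[
    [0, 0, 0, 0, 0, 0, 0],
    [0, 0, 0, 0, 0, 0, 0],
    [0, 0, 0, 0, 0, 0, 0],
    [0, 0, 0, 0, 0, 0, 0],
    [0, 0, 0, 0, 0, 0, 0],
  ],
)

```text
clock: 9.8
tcp_pos: [0.5978, -0.0465, 0.0648]
orientation: [-3.067, -0.152, -0.568]
contact_force: [2.8, -0.1, 1.5]
grip_width: 0.0216
gripper_force: 40.1
```

```bash
python3 -c "
from h import *
o=r.get_obs();print(o['grip_width'],o['contact_force'],o['joints'])
for n in('wrist','top'): print(n);f=r.grab_frame(n);dots(f)
T=R.from_rotvec(o['orientation']);print(S.inv().apply(T.as_matrix()[:,2]))
for d in([34,42],[33,-40]): print(d,T.inv().apply(S.apply([*d,0])).round(1))"
```

```text
0.021625033290534265 [ 2.82528422 -0.0872142   1.47955927] [-0.15080229  0.45717959  0.17406578  2.1558073  -0.58102385  0.2004278
 -0.92843661]
wrist
blue 830 [230.9  46.7] stage rel tip [-69.4  -2. ]
top
red 13 [289.8 141.5] stage rel tip [-0.7 -1.3]
[ 3.58129658e-01  4.13663991e-04 -9.33671772e-01]
[34, 42] [ 31.7 -42.   12.2]
[33, -40] [30.8 40.  11.8]
```

Call:
step_arm(
  moves=[
    [2.5, -3.5, 1, 0, 0, 0, 0],
    [7, -9.5, 2.7, 0, 0, 0, 0],
    [12, -16, 4.6, 0, 0, 0, 0],
    [17, -23, 6.6, 0, 0, 0, 0],
    [22, -30, 8.5, 0, 0, 0, 0],
    [27, -36, 10.4, 0, 0, 0, 0],
    [30.5, -41, 11.8, 0, 0, 0, 0],
    [31.7, -42.5, 12.2, 0, 0, 0, 0],
  ],
)

```text
clock: 10.7
tcp_pos: [0.6265, -0.0012, 0.0648]
orientation: [-3.067, -0.152, -0.566]
contact_force: [-3.4, -3.4, 7.8]
grip_width: 0.0212
gripper_force: 41.4
```

Call:
step_arm(
  moves=[
    [0, 0, 0, 0, 0, 0, 0],
    [0, 0, 0, 0, 0, 0, 0],
  ],
)

```text
clock: 10.9
tcp_pos: [0.6266, -0.0011, 0.0648]
orientation: [-3.067, -0.152, -0.567]
contact_force: [-0.3, -0.9, 5.7]
grip_width: 0.0216
gripper_force: 40.8
```

```bash
python3 -c "
from h import *
o=r.get_obs();print(o['grip_width'],o['contact_force'],o['joints'],o['tcp_pos'])
for n in('wrist','top'): print(n);f=r.grab_frame(n);dots(f)
im=f['image']
for y in range(136,147): print(y,' '.join('%3d,%3d,%3d'%tuple(im[y,x]) for x in range(285,294)))
"
```

```text
0.02156598745500578 [-0.28442293 -0.91618968  5.66153182] [-0.30352963  0.49422994  0.25733205  2.10170071 -0.57344665  0.22647576
 -1.0312429 ] [ 0.62662047 -0.00105135  0.06481503]
wrist
blue 936 [231.6  45.5] stage rel tip [-35.7  40. ]
top
red 12 [272.9 131.7] stage rel tip [32.8 41.4]
yellow 14 [289.6 141.7] stage rel tip [-1.3 -0.7]
136 247,247,246 247,248,248 247,253,255 248,242,168 247,142, 22 232,188,133 249,255,255 248,250,249 251,252,252
137 247,247,245 247,248,247 248,252,255 247,240,173 248,143, 23 226,179,125 250,255,255 249,251,251 253,255,254
138 247,247,244 247,248,247 248,252,255 245,236,187 248,139, 17 219,152,111 250,255,255 250,253,255 255,255,255
139 247,247,246 247,248,248 247,250,255 247,253,241 248,157, 50 226,152,108 250,255,255 252,255,255 225,217,177
140 247,247,245 247,247,249 247,249,255 248,253,190 247,214, 24 243,198,  0 249,252,121 252,254,237 205,182,137
141 247,247,246 247,247,251 247,248,244 247,247, 68 248,247,  0 248,247,  0 248,247,  2 250,250,165 235,223,183
142 247,247,247 247,247,252 247,248,247 247,245, 51 247,245,  0 247,245,  0 248,245,  0 248,248,152 249,250,255
143 247,247,246 247,247,251 247,248,255 247,241,110 247,243,  0 247,245,  0 247,245, 73 247,248,243 248,248,255
144 247,247,246 247,247,248 247,248,255 247,246,240 247,244,150 247,247,183 247,247,200 247,247,255 247,247,250
145 247,247,245 247,247,246 247,247,248 247,248,254 247,248,255 247,247,255 247,247,253 247,247,249 247,247,245
146 247,247,245 247,247,245 247,247,245 247,247,247 247,247,248 247,247,248 247,247,247 247,247,245 247,247,244
```

Call:
step_arm(
  moves=[
    [1, -0.7, 0.4, 0, 0, 0, 0],
    [1, -0.7, 0.4, 0, 0, 0, 0],
    [1, -0.7, 0.4, 0, 0, 0, 0],
    [1, -0.7, 0.4, 0, 0, 0, 0],
    [1, -0.7, 0.4, 0, 0, 0, 0],
    [1, -0.7, 0.4, 0, 0, 0, 0],
    [1, -0.7, 0.4, 0, 0, 0, 0],
    [1, -0.7, 0.4, 0, 0, 0, 0],
  ],
)

```text
clock: 11.8
tcp_pos: [0.6274, -0.0009, 0.0648]
orientation: [-3.068, -0.151, -0.567]
contact_force: [-1.1, -2.2, 6.9]
grip_width: 0.0217
gripper_force: 41.2
```

Call:
step_arm(
  moves=[
    [0, 0, 0, 0, 0, 0, 0],
    [0, 0, 0, 0, 0, 0, 0],
    [0, 0, 0, 0, 0, 0, 0],
    [0, 0, 0, 0, 0, 0, 0],
    [0, 0, 0, 0, 0, 0, 0],
  ],
)

```text
clock: 12.3
tcp_pos: [0.6274, -0.0009, 0.0648]
orientation: [-3.068, -0.151, -0.567]
contact_force: [-2.1, -2.6, 7.1]
grip_width: 0.0212
gripper_force: 41.2
```

```bash
python3 -c "
from h import *
for n in('wrist','top'): print(n);f=r.grab_frame(n);dots(f)
q=cloud(f);q=(S.inv().apply(q.reshape(-1,3)-TIP)*1000)
q=q[~np.isnan(q[:,0])&(abs(q[:,1])<150)&(q[:,0]<-60)&(q[:,0]>-330)]
# forward-most gripper/arm profile (points well above tray, not bar)
for z in range(20,300,20):
    m=(abs(q[:,2]-z)<10)&(q[:,0]<-104)&(abs(q[:,1]-20)<60)
    if m.any(): print(z,m.sum(),np.sort(q[m,0])[-3:].round(0))
o=r.get_obs();print(o['joints'])
"
```

```text
wrist
blue 936 [231.4  45.5] stage rel tip [-34.9  40. ]
top
red 12 [272.8 131.3] stage rel tip [33.8 41.7]
yellow 14 [289.6 141.5] stage rel tip [-0.7 -0.8]
20 52 [-130. -129. -128.]
40 49 [-146. -145. -145.]
60 133 [-153. -152. -152.]
80 13 [-163. -162. -162.]
100 19 [-148. -148. -146.]
120 57 [-148. -148. -147.]
140 33 [-157. -156. -156.]
160 63 [-165. -164. -164.]
180 56 [-170. -170. -169.]
200 49 [-177. -174. -174.]
220 23 [-178. -177. -176.]
240 50 [-194. -194. -194.]
260 20 [-201. -196. -191.]
280 119 [-192. -190. -189.]
[-0.30559749  0.49540987  0.25946664  2.09994051 -0.57302522  0.2276292
 -1.03305743]
```

Call:
step_arm(
  moves=[
    [2.5, 3.3, 1, 0, 0, 0, 0],
    [7, 9, 2.7, 0, 0, 0, 0],
    [12, 15.5, 4.6, 0, 0, 0, 0],
    [17, 22, 6.5, 0, 0, 0, 0],
    [22, 28, 8.5, 0, 0, 0, 0],
    [27, 34.5, 10.4, 0, 0, 0, 0],
    [30, 38.5, 11.6, 0, 0, 0, 0],
    [31.2, 39.7, 12, 0, 0, 0, 0],
  ],
)

```text
clock: 13.2
tcp_pos: [0.6647, -0.0357, 0.0648]
orientation: [-3.066, -0.153, -0.566]
contact_force: [-4.1, 3.0, 10.2]
grip_width: 0.0215
gripper_force: 41.5
```

Call:
step_arm(
  moves=[
    [0, 0, 0, 0, 0, 0, 0],
    [0, 0, 0, 0, 0, 0, 0],
  ],
)

```text
clock: 13.4
tcp_pos: [0.6649, -0.0358, 0.0648]
orientation: [-3.066, -0.153, -0.567]
contact_force: [0.6, 0.2, 7.1]
grip_width: 0.0212
gripper_force: 41.0
```

```bash
python3 -c "
from h import *
o=r.get_obs();print(o['grip_width'],o['contact_force'],o['joints'],o['tcp_pos'])
for n in('wrist','top'): print(n);f=r.grab_frame(n);dots(f)
im=f['image']
for y in range(137,147): print(y,' '.join('%3d,%3d,%3d'%tuple(im[y,x]) for x in range(285,294)))
"
```

```text
0.02117380972377127 [0.60824069 0.15443425 7.13596355] [-0.21356032  0.54026034  0.24006242  2.0073467  -0.56655346  0.2807457
 -0.97986981] [ 0.66485499 -0.03576387  0.06480128]
wrist
blue 935 [231.7  45.5] stage rel tip [-1.   1.7]
top
yellow 16 [302.  127.5] stage rel tip [ 33.9 -39.5]
blue 8 [288.9 141.5] stage rel tip [-0.4  1.3]
137 247,247,246 247,248,248 248,253,255 248,242,177 248,144, 21 228,184,129 250,255,255 249,251,252 252,253,254
138 247,247,245 248,249,247 250,254,255 247,235,179 252,141, 10 223,157,101 252,255,255 250,253,255 255,255,255
139 248,248,245 251,250,246 255,255,253 248,239,228 255,145, 48 232,156,101 255,255,255 254,255,255 226,217,175
140 249,248,245 255,254,247 205,229,242 101,147,237 168,112,147 123,118,157 246,255,252 255,255,255 211,198,154
141 250,249,246 255,255,247 135,175,235  23,119,234  48,123,235  36,119,233 161,197,240 255,255,251 239,234,197
142 250,249,246 255,255,246 161,189,234  30,116,230  21,119,232  48,126,232 199,224,239 255,255,248 250,250,249
143 248,248,245 254,252,246 255,255,243 158,178,222 103,148,228 164,192,234 255,255,244 253,251,246 248,248,246
144 248,247,245 249,249,246 254,252,246 255,255,246 255,255,236 255,255,246 254,251,245 249,248,245 248,247,246
145 247,247,246 248,248,246 248,248,246 250,249,246 251,250,245 250,249,246 248,248,245 248,247,246 247,247,246
146 247,247,246 247,247,247 247,247,246 248,247,246 248,247,245 248,247,245 247,247,245 247,247,246 247,247,246
```

Call:
step_arm(
  moves=[
    [0, 0, 0, 0, 0, 0, 0],
    [0, 0, 0, 0, 0, 0, 0],
    [0, 0, 0, 0, 0, 0, 0],
    [0, 0, 0, 0, 0, 0, 0],
    [0, 0, 0, 0, 0, 0, 0],
    [0, 0, 0, 0, 0, 0, 0],
    [0, 0, 0, 0, 0, 0, 0],
    [0, 0, 0, 0, 0, 0, 0],
  ],
)

```text
clock: 14.3
tcp_pos: [0.6649, -0.0357, 0.0648]
orientation: [-3.066, -0.153, -0.567]
contact_force: [0.0, 1.6, 6.5]
grip_width: 0.0218
gripper_force: 41.0
```

Call:
step_arm(
  moves=[
    [0, 0, 0, 0, 0, 0, 0],
    [0, 0, 0, 0, 0, 0, 0],
    [0, 0, 0, 0, 0, 0, 45],
    [0, 0, 0, 0, 0, 0, 45],
    [0, 0, 0, 0, 0, 0, 45],
    [0, 0, 0, 0, 0, 0, 45],
    [0, 0, 0, 0, 0, 0, 45],
  ],
)

```text
clock: 15.0
tcp_pos: [0.664, -0.0363, 0.0638]
orientation: [-3.067, -0.152, -0.564]
contact_force: [-0.5, -0.4, 0.3]
grip_width: 0.0451
gripper_force: 0.0
```

Call:
step_arm(
  moves=[
    [-3, 0, -10, 0, 0, 0, 45],
    [-10, 0, -25, 0, 0, 0, 45],
    [-20, 0, -45, 0, 0, 0, 45],
    [-35, 0, -65, 0, 0, 0, 45],
    [-60, 0, -75, 0, 0, 0, 45],
    [-85, 0, -85, 0, 0, 0, 45],
    [-85, 0, -85, 0, 0, 0, 45],
  ],
)

```text
clock: 15.7
tcp_pos: [0.5509, -0.0478, 0.1129]
orientation: [-3.067, -0.149, -0.56]
contact_force: [0.3, -0.1, 0.2]
grip_width: 0.0451
gripper_force: 0.0
```

```bash
python3 -c "
from h import *
o=r.get_obs();print(o['clock'],o['contact_force'],o['tcp_pos'],o['joints'])
for n in('scene','top'): print(n);f=r.grab_frame(n);dots(f);np.savez(n+'2.npz',**f)
a=np.load('scene2.npz')['image'];b=f['image']
cv2.imwrite('pics/s6.png',np.hstack([cv2.resize(a[120:320,180:380],(400,400),interpolation=2),cv2.resize(b[100:260,220:380],(400,400),interpolation=2)])[...,::-1])"
```

```text
15.7 [ 0.29020129 -0.08609819  0.15655304] [ 0.55085087 -0.04784633  0.11292774] [-0.27259847  0.31285141  0.3131749   2.23713557 -0.51183458  0.27853974
 -0.993877  ]
scene
yellow 14 [265.7 285.5] stage rel tip [ 31.8 -39.5]
top
yellow 16 [302.  127.5] stage rel tip [ 33.9 -39.5]
blue 8 [288.9 141.5] stage rel tip [-0.4  1.3]
```

View pics/s6.png

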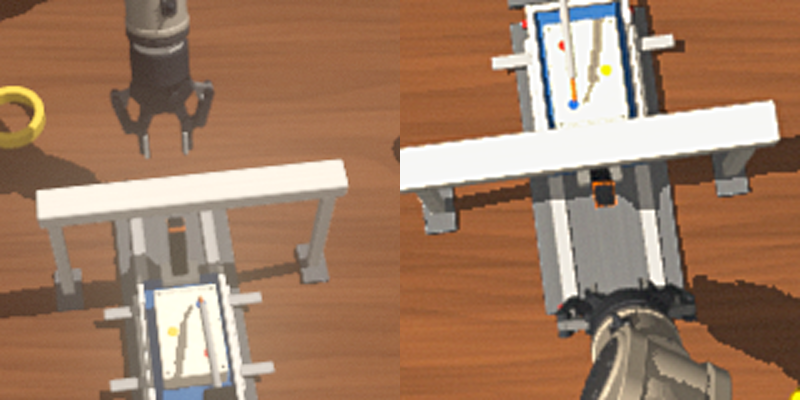

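Enclosure flat, blue dot under the tip (right half, about (573,103)), gripper clear of everything. Handing in.

```bash
python3 -c "
from bench import r
print(r.hand_in())"
```

```text
the job is handed in; nothing more can be done
None
```

I handed the job in at about 16 s with the enclosure on its back. The pointer rested over red, then yellow, for a second or more each. The tray was released with the blue dot measured about 1 mm from the tip and the gripper clear; no verdict came back.

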